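# Trim the screwdriver's balance arm to float at the red tab

### The job

A different screwdriver has been fitted to the balance arm, which has sunk onto its lower rest. Draw the trim slide out by its yellow grip until the boom floats with its pointer at the red tab on the scale, and keep the pointer at the tab for 8 seconds without a break, catching its swing with the slide. Then let go and leave the boom floating still at the tab; do not touch the boom or screwdriver, never let the boom fly, slam or run up to its top stop, and leave the two lamp drivers lying loose on the bench where they are.

Things in the scene. Friction and masses are not known exactly. Their poses are not given: they have to be found in the camera images.
- stand: balance stand: aluminium base plate 340 x 580 x 12 mm fixed to the bench, white column 310 mm tall. Origin at bench level below the boom's pivot; x across the boom away from the robot, y along the boom from pivot to screwdriver, z up. Pivot axis along x, 300 mm up. A crank 150 mm long hangs from the pivot shaft at x = -125 mm; a soft spring in the dark canister of the trim slide pulls it to +y
- driver: black electric screwdriver, held upright at the boom's end by two parallel links 300 mm long in the stand's plane x = 90 mm; 240 mm tall, 44 mm thick, with its holder nominally 0.75 kg (varies by 6 % and so decides the balance; the steel counterweight 195 mm behind the pivot weighs 1.2 kg). Origin at the upper link's end pin; the screwdriver's axis is 50 mm further along y. Not to be touched
- lower_link: lower of the boom's two parallel aluminium links, 300 x 18 x 10 mm, swinging with the boom below the upper one; origin on its pivot, 240 mm above the bench on the stand's origin axis. Part of the boom, not to be touched
- grip (a point): centre of the yellow square grip on the blue trim slide: 30 x 30 mm, 50 mm tall, sides parallel to the stand's x and y, its foot on the blue carriage, nothing close beside or above it. 192 mm above the bench, at stand x = -125 mm, y = 170 mm + slide. Axes as the stand's
- slide (a joint): travel of the trim slide along the stand's +y, 0 to 0.20 m, starts at 0. Friction of about 3 N keeps it where it is left. Drawing it out pulls the boom up through the soft spring (18 N/m on the 150 mm crank: each mm adds 0.0027 N m at the boom). Where the boom floats at the tab depends on the screwdriver: from about 0.06 to 0.19 m, 5 to 45 mm beyond where it lifts off its rest
- boom (a joint): angle of the boom above its lower rest, rad: 0 on the rest, 0.35 level, 0.80 at the top stop. Once afloat it does not follow the slide but swings slowly, hardly damped: nominal inertia 0.13 kg m2, net stiffness 0.2 N m/rad (0.4 spring less 0.2 gravity), damping 0.01 N m s/rad, free period 5 s; 1 mm of slide shifts the floating angle by 0.012 rad
- tab (a joint): angle of the red tab on the scale in the boom's measure (pointer at the tab when boom = tab), 0.20 to 0.50 rad, set differently each time; stiff, not to be moved
- pointer_tip (a point): orange tip of the black pointer, which rises from the pivot square to the boom (upright when the boom is level) in front of the white scale; 160 mm from the pivot axis, stand x = 78 mm; moves to -y as the boom rises
- tab_tip (a point): point of the red tab on the rim of the white scale, 160 mm from the pivot axis, where the pointer's tip stands when boom = tab
- unit1: finished lamp driver lying on the bench, white box with orange ends, 150 x 44 x 28 mm, 0.22 kg, origin under its centre, long along its x; to be left alone
- unit2: another such lamp driver, to be left alone

How it is judged (in metres and radians):
On the way:
1. the boom floats with its pointer within 16 mm of the tab (0.1 rad) for 8 s without a break (distance between pointer_tip and tab_tip below 0.016 m), for 8 s.
At the end, for the whole second after the job is handed in: the slide is let go and stays put, and the boom floats on its own with the pointer within 16 mm (0.1 rad) of the tab, moving slower than 0.12 rad/s (distance between pointer_tip and tab_tip below 0.016 m and velocity of joint boom between -0.12 and 0.12 rad/s and velocity of joint slide between -0.01 and 0.01 m/s); the robot touches nothing.
It fails at once if the robot touches the boom or the screwdriver (contact force between any of the fingers, the arm and boom above 0.5 N or contact force between any of the fingers, the arm and lower_link above 0.5 N).
It fails at once if the boom runs up to its top stop (above 0.78 rad) (value of joint boom above 0.78 rad).
It fails at once if the boom flies up or drops faster than 0.8 rad/s (velocity of joint boom above 0.8 rad/s or velocity of joint boom below -0.8 rad/s).
It fails at once if the tab is moved (distance of tab_tip from where it was at the start of the episode above 0.008 m).
It fails at once if a lamp driver on the bench is pushed away (distance of any of unit1, unit2 from where it was at the start of the episode above 0.02 m).
It also fails if it takes over 61 s, if anything falls off the work surface, if the arm or the gripper's body presses on something with over 40 N, if the wrist force passes 120 N, or if a joint passes its speed limit or range.

### The arm

A 6-joint arm with a two-finger parallel gripper is mounted at the origin on the work surface. World frame = base frame: x ahead of the robot, y to its left, z up, the work surface at z = 0. Lengths are in mm, angles in rad, forces in N, time in s.
With the tool pointing down it reaches from about 350 to 975 mm from the base axis. Payload 7.1 kg.
Tool frame: the origin (TCP) lies midway between the tips of the shut fingers; the grasp point (between the pads) lies 19 mm behind it; z points along the fingers, y is the line along which they close (so a half turn about z gives the same grasp; the last joint's range is limited). The gripper opens to 88 mm and grips with 3 to 60 N. Pads are 20 mm wide; open, the fingers measure 115 mm over their backs; the gripper's body (75 mm by 178 mm) begins 61 mm behind the grasp point.
Start: joints at [-1.234, 0.423, 1.63, -0, 1.089, -0.019], TCP at [217.729, -585.832, 222.675] pointing down, gripper open.
Joint ranges: [-3, 3], [-0.9, 2.11], [0.09, 2.58], [-1.31, 4.45], [0.11, 2.69], [-2.54, 2.54]. Speed limits (rad/s): [2.39, 2.39, 3.01, 3.14, 3.14, 3.14].

### API

Orientations are given as a rotation vector (axis times angle).
In Python, from workcell import get_obs, get_image, camera_params, close_job gives the robot as it stands.
- The arm moves only by the shell command python3 -m creep 'ROWS' [OPENING]. ROWS is a JSON object of lists of equal length, an entry for each row: "delta_pos": the shift along the tool's x, y, z in m, a list of three; "twist": the turn, a rotation vector about the tool's x, y, z in degrees, a list of three. A call has 1 to 20 rows; each row shifts and turns the commanded pose from where the row before left it, along the tool's axes as they then stand; what a row does not reach is not made up. A row lasts 1/12 s, in which the tool goes at most 41.7 mm and 7.16 degrees, less where a joint would pass 70% of its speed; a pose out of reach is approached as far as the arm can. A call with a gripper value outside its range is refused whole. OPENING is the opening, from 0 (shut) to 1 (fully open), set as the call begins (- or left out, the last holds). The fingers move at their own pace and stop on an object; the grip force is fixed at half the most. Time passes only in rows, so rows that do not move let the fingers close. It gives the time, the measured TCP pose, the force, the opening and the grip force at its end, in the units of the state.
- get_obs(): the state, without advancing time (a new reading comes with each control period).
- get_image(name): name is "scene" or "top"; returns (picture, depth): 384x512x3 uint8, red, green, blue; 384x512 float32, mm along the optical axis (not along the pixel's ray), 0 where there is no reading.
- camera_params(name): a dict with "camera_matrix" (3x3 intrinsics, pixels), "extrinsics" (4x4, takes a point from camera to world coordinates). Camera axes: x right, y down, z forward; pixel columns grow to the right and rows downward; lengths in mm; the calibration is good to about 2 mm. A picture is of the moment at which its call begins. camera_params takes no time and is no camera call.
- close_job(): hands the job in; it is judged then, once.
The state is a dict: "t": time; "qpos": joint angles; "qvel": joint speeds; "joint_torque": joint torques, N m; "ee_pos": TCP position; "orientation": TCP orientation; "ft_force": force on the tool from outside, world axes, zero at the start; "moment": the same for the moment, N m; "width": finger opening in mm; "grasp_force": force on a finger pad.
Only numpy, scipy, OpenCV 4.12 (cv2) and the standard library are available. Lean on these libraries where they do the work, as an engineer would, in place of code of your own. Each camera call takes 0.05 s, during which the arm holds its last target. There are 200 camera calls.

## Working session

There is one attempt and no reset: what is moved stays moved. The work goes in short steps, Python scripts to look and compute and a shell command to move; the robot and the scene stay as the last step left them, time stands still between calls to the robot, and variables do not carry over. Pictures are saved under pics/ and viewed, at most 10 in all, crops included, and the job is handed in when it is done.

```bash
ls; mkdir -p pics; python3 - <<'E'
from workcell import *
import cv2,numpy as np
np.set_printoptions(precision=3,suppress=True)
o=get_obs();print(o)
for n in("scene","top"):
    p,d=get_image(n);np.savez(f"{n}0.npz",p=p,d=d);cv2.imwrite(f"pics/{n}0.png",p[:,:,::-1]);c=camera_params(n);print(c)
E
```

```text
pics
{'t': 0.0, 'qpos': array([-1.234,  0.424,  1.631, -0.   ,  1.089, -0.019]), 'qvel': array([-0.001, -0.   , -0.001, -0.001, -0.001, -0.001]), 'joint_torque': array([  0.001, -54.462, -27.367,   0.064,   0.023,  -0.   ]), 'ee_pos': array([ 217.553, -585.32 ,  221.909]), 'orientation': array([-3.091, -0.556,  0.   ]), 'ft_force': array([ 0.188,  1.176, -0.421]), 'moment': array([-0.031, -0.014,  0.004]), 'grasp_force': 0.0, 'width': 87.8974891549561}
{'camera_matrix': array([[430.114,   0.   , 251.855],
       [  0.   , 430.114, 193.59 ],
       [  0.   ,   0.   ,   1.   ]]), 'extrinsics': array([[  -0.757,    0.558,   -0.34 , 1003.025],
       [   0.653,    0.655,   -0.38 ,  596.914],
       [   0.01 ,   -0.51 ,   -0.86 , 1445.647],
       [   0.   ,    0.   ,    0.   ,    1.   ]])}
{'camera_matrix': array([[424.814,   0.   , 255.078],
       [  0.   , 424.814, 186.65 ],
       [  0.   ,   0.   ,   1.   ]]), 'extrinsics': array([[   0.001,   -0.988,    0.154,  363.298],
       [  -1.   ,   -0.001,   -0.001,   51.998],
       [   0.001,   -0.154,   -0.988, 1503.444],
       [   0.   ,    0.   ,    0.   ,    1.   ]])}
```

View pics/scene0.png

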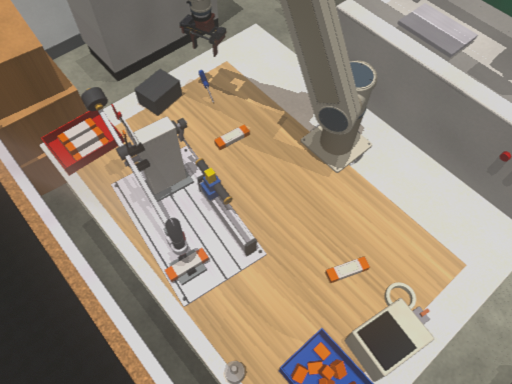

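View pics/top0.png

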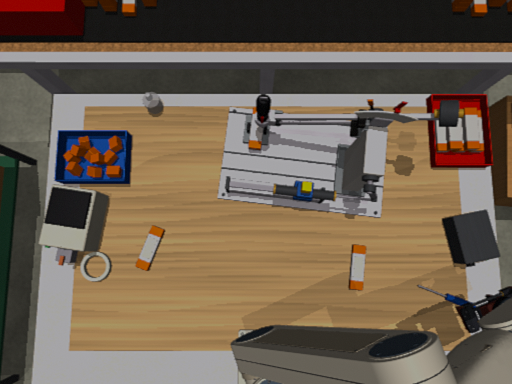

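The scene view shows the grip at about (210,174). In the top view the grip is at (307,186), the pointer at about (372,102) and the tab at about (400,106). Next I'll measure these and zoom in on the pointer.

```bash
cat > h.py <<'E'
import cv2,numpy as np
from workcell import *
np.set_printoptions(precision=3,suppress=True)
def ray(n,uv):
    c=camera_params(n);E=c["extrinsics"];d=E[:3,:3]@np.linalg.solve(c["camera_matrix"],[uv[0],uv[1],1.]);return E[:3,3],d
def onz(n,uv,z):
    o,d=ray(n,uv);return o+d*(z-o[2])/d[2]
def proj(n,P):
    c=camera_params(n);E=c["extrinsics"];q=c["camera_matrix"]@(E[:3,:3].T@(np.asarray(P)-E[:3,3]));return q[:2]/q[2]
def blobs(p,lo,hi,box,amin=3):
    h=cv2.cvtColor(p,cv2.COLOR_RGB2HSV);m=cv2.inRange(h,np.array(lo),np.array(hi));k=np.zeros_like(m);x0,y0,x1,y1=box;k[y0:y1,x0:x1]=m[y0:y1,x0:x1]
    n,_,s,c=cv2.connectedComponentsWithStats(k);return [(s[i].tolist(),c[i]) for i in range(1,n) if s[i,4]>=amin]
E
python3 - <<'E'
from h import *
P={n:np.load(n+"0.npz") for n in("scene","top")}
for n,b in(("scene",(180,150,240,210)),("top",(280,170,340,205))):
    for s,c in blobs(P[n]["p"],(22,150,80),(35,255,255),b,5):
        d=P[n]["d"][int(c[1]),int(c[0])];print(n,s,c,onz(n,c,217),onz(n,c,192))
        o,r=ray(n,c);print(" depth pt",o+r*d)
for n,b in(("scene",(85,80,200,190)),("top",(340,80,425,140))):
    for nm,lo,hi in(("red",(0,120,60),(6,255,255)),("or",(7,120,60),(20,255,255))):
        print(n,nm,blobs(P[n]["p"],lo,hi,b))
a=cv2.resize(P["scene"]["p"][80:200,80:200],(600,600),interpolation=2)
cv2.imwrite("pics/c1.png",a[:,:,::-1])
a=cv2.resize(P["top"]["p"][85:225,215:425],(800,533),interpolation=2)
cv2.imwrite("pics/c2.png",a[:,:,::-1])
E
```

```text
scene [204, 168, 11, 15, 105] [209.733 174.152] [576.639 -97.015 217.   ] [ 567.963 -111.134  192.   ]
 depth pt [576.897 -96.594 217.744]
top [301, 182, 11, 10, 89] [306.213 186.292] [ 565.62 -106.47  217.  ] [ 569.552 -109.549  192.   ]
 depth pt [ 565.668 -106.507  216.696]
scene red [([111, 104, 3, 4, 5], array([112.2, 105.6])), ([114, 109, 7, 10, 26], array([117.654, 113.846])), ([85, 111, 32, 51, 521], array([100.138, 135.155])), ([113, 126, 11, 16, 28], array([118.857, 133.964]))]
scene or [([95, 104, 8, 6, 35], array([ 98.171, 106.029])), ([85, 118, 24, 27, 201], array([ 96.567, 130.303])), ([115, 127, 12, 11, 39], array([122.128, 132.615])), ([109, 149, 4, 2, 4], array([110.5, 149.5])), ([99, 155, 4, 2, 4], array([100.5, 155.5])), ([196, 159, 4, 4, 8], array([197.5 , 160.25]))]
top red [([401, 102, 6, 2, 11], array([403.727, 102.545])), ([394, 107, 6, 6, 26], array([396.885, 109.731]))]
top or [([368, 99, 5, 5, 16], array([370.125, 100.375])), ([400, 106, 25, 7, 129], array([411.69 , 109.899])), ([340, 108, 31, 5, 103], array([351.291, 109.495])), ([382, 108, 13, 4, 33], array([388.545, 108.97 ])), ([388, 121, 37, 19, 656], array([406.517, 130.578]))]
```

View pics/c1.png

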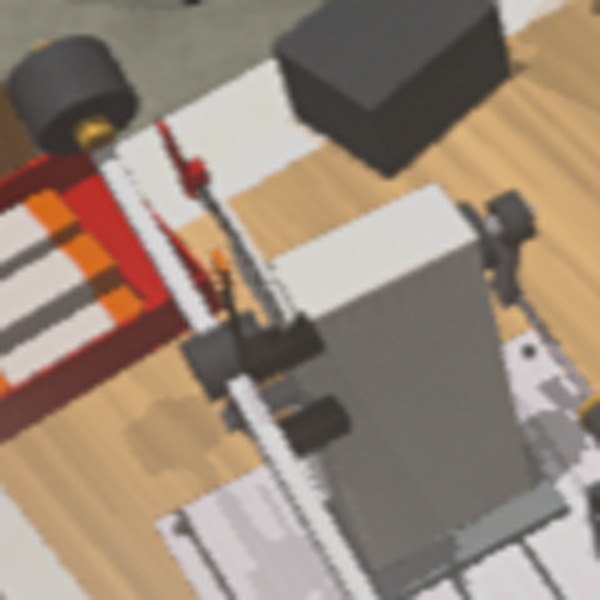

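View pics/c2.png

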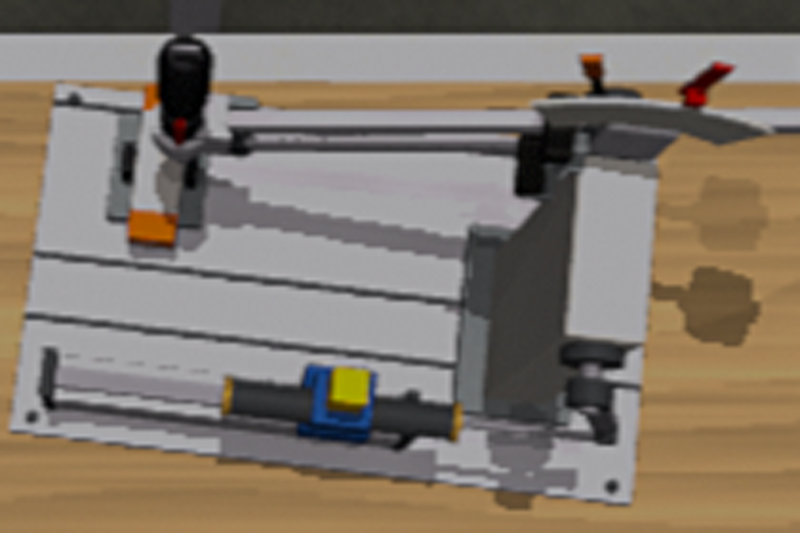

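The crops show the orange pointer tip at scene (124,132) and top (370,100). The red tab is at scene (112–120,104–118) and top (394–407,102–112).

```bash
python3 - <<'E'
from h import *
P={n:np.load(n+"0.npz") for n in("scene","top")}
cs=[onz("top",(215+a/3.81,85+b/3.81),12) for a,b in((632,503),(12,432),(57,85))]
print("corners",cs,np.linalg.norm(cs[0]-cs[1]),np.linalg.norm(cs[1]-cs[2]))
v=cs[1]-cs[0];th=np.arctan2(-v[0],v[1]);print("yaw",th)
for n,b in(("scene",(180,150,240,210)),("top",(280,170,340,205))):
    p,d=P[n]["p"],P[n]["d"];m=cv2.inRange(cv2.cvtColor(p,cv2.COLOR_RGB2HSV),np.array((22,150,60)),np.array((35,255,255)))
    pts=np.array([ray(n,(u,w))[0]+ray(n,(u,w))[1]*d[w,u] for w in range(b[1],b[3]) for u in range(b[0],b[2]) if m[w,u]])
    t=pts[pts[:,2]>211];print(n,len(t),t.mean(0),t.min(0),t.max(0),pts.min(0))
g=np.array([568,-108,192.])
R=np.array([[np.cos(th),-np.sin(th),0],[np.sin(th),np.cos(th),0],[0,0,1]])
o=g-R@[-125,170,192];print("origin",o)
def plane(n,uv,x=78):
    c,d=ray(n,uv);c=R.T@(c-o);d=R.T@d;q=c+d*(x-c[0])/d[0];return q,np.hypot(q[1],q[2]-300),.35+np.arctan2(-q[1],q[2]-300)
for nm,n,uv in(("ptr","scene",(123,131)),("ptr","top",(370.1,100.4)),("ptr","top",(370,99)),("tab","scene",(112,105)),("tab","scene",(117.7,113.8)),("tab","scene",(119.5,117.5)),("tab","top",(403.7,102.5)),("tab","top",(396.9,109.7)),("tab","top",(395,111))):print(nm,n,uv,*plane(n,uv))
for b in(0,.2,.3,.35,.4,.5):
    W=o+R@[78,-160*np.sin(b-.35),300+160*np.cos(b-.35)];print(b,proj("scene",W),proj("top",W))
E
```

```text
corners [array([ 488.849, -392.36 ,   12.   ]), array([554.138, 180.634,  12.   ]), array([890.11 , 142.288,  12.   ])] 576.7020201834931 338.15390389516847
yaw -0.11345392901183074
scene 62 [ 572.012 -105.242  216.81 ] [ 558.488 -121.722  211.46 ] [588.233 -90.147 222.937] [ 477.676 -222.367   -3.456]
top 81 [ 566.141 -107.068  217.334] [ 551.401 -121.844  211.365] [579.86  -93.078 223.254] [ 551.401 -121.844  177.313]
origin [ 672.951 -291.058    0.   ]
ptr scene (123, 131) [ 78.     40.978 438.535] 144.4683078280478 0.062405993455303455
ptr top (370.1, 100.4) [ 78.     51.57  445.641] 154.50132378359794 0.00968408079973826
ptr top (370, 99) [ 78.     54.343 454.967] 164.21922332442477 0.012722809108223043
tab scene (112, 105) [ 78.     27.88  538.859] 240.48099710235542 0.23380443012754548
tab scene (117.7, 113.8) [ 78.     61.902 534.684] 242.7100714478916 0.09210668390393634
tab scene (119.5, 117.5) [ 78.     67.393 524.598] 234.4916568899494 0.05848643706388501
tab top (403.7, 102.5) [ 78.    -32.277 456.355] 159.65136340007342 0.5535742262237113
tab top (396.9, 109.7) [ 78.    -33.105 400.992] 106.27981309752106 0.6667639736955484
tab top (395, 111) [ 78.    -31.608 389.848] 95.24591435070428 0.6882716037071166
0 [124.087 131.547] [369.316  99.623]
0.2 [118.802 122.971] [382.137  99.848]
0.3 [116.323 119.145] [388.505 100.307]
0.35 [115.138 117.369] [391.638 100.621]
0.4 [113.995 115.691] [394.722 100.991]
0.5 [111.846 112.649] [400.699 101.891]
```

```bash
python3 - <<'E'
from h import *
P={n:np.load(n+"0.npz") for n in("scene","top")}
th=-.1135;R=np.array([[np.cos(th),-np.sin(th),0],[np.sin(th),np.cos(th),0],[0,0,1]]);o=np.array([672.95,-291.06,0])
for a,b in(((117.7,113.8),(396.9,109.7)),((112,105),(403.7,102.5)),((112,105),(406,102)),((124.1,131.5),(370,100.2))):
    c,d=ray("scene",a);e,f=ray("top",b);st=np.linalg.lstsq(np.c_[d,-f],e-c,rcond=None)[0];p,q=c+d*st[0],e+f*st[1];m=R.T@((p+q)/2-o)
    print(m,"gap",np.linalg.norm(p-q),"r",np.hypot(m[1],m[2]-300),"b",.35+np.arctan2(-m[1],m[2]-300))
for n,b in(("scene",(108,100,124,121)),("top",(392,98,410,116))):
    p,d=P[n]["p"],P[n]["d"];h=cv2.cvtColor(p,cv2.COLOR_RGB2HSV)
    for w in range(b[1],b[3]):
        for u in range(b[0],b[2]):
            if (h[w,u,0]<8 or h[w,u,0]>172) and h[w,u,1]>110 and h[w,u,2]>50:
                c,r=ray(n,(u,w));s=R.T@(c+r*d[w,u]-o);print(n,u,w,p[w,u],s,"r %.0f b %.3f"%(np.hypot(s[1],s[2]-300),.35+np.arctan2(-s[1],s[2]-300)))
E
```

```text
[ 62.344 -20.675 445.242] gap 3.2561119377761254 r 146.70621223628353 b 0.4914015411080638
[ 68.068 -24.429 484.07 ] gap 3.034666766967697 r 185.68426378949655 b 0.4819462609833962
[ 69.043 -29.189 481.659] gap 1.5811499727693885 r 183.98868281826742 b 0.5093166427049313
[ 77.571  52.454 447.782] gap 0.1874179440555615 r 156.81529666750268 b 0.00893316022019236
scene 111 104 [163  92  84] [ 70.428 -27.121 488.209] r 190 b 0.493
scene 112 105 [170  74  70] [ 69.303 -24.028 486.071] r 188 b 0.478
scene 112 106 [164  89  85] [ 71.816 -15.316 491.323] r 192 b 0.430
scene 113 106 [142  77  73] [ 68.625 -18.274 486.647] r 188 b 0.448
scene 113 107 [115  64  60] [ 70.004 -16.364 484.963] r 186 b 0.438
scene 114 109 [107  55  50] [ 69.226 -17.482 474.791] r 176 b 0.450
scene 114 110 [106  60  56] [ 70.661 -15.282 473.378] r 174 b 0.438
scene 115 111 [113  59  55] [ 68.831 -16.281 466.908] r 168 b 0.447
scene 115 112 [110  61  56] [ 70.193 -14.552 464.983] r 166 b 0.438
scene 118 112 [170  83  77] [ 61.33  -17.977 456.158] r 157 b 0.465
scene 119 112 [183  74  68] [ 57.962 -21.23  450.963] r 
[... 3763 characters left out ...]
1 [97  4  0] [ 55.654 -13.842 448.472] r 149 b 0.443
top 396 111 [133   0   0] [ 54.795 -15.487 451.503] r 152 b 0.452
top 397 111 [138   0   0] [ 53.37  -16.662 456.012] r 157 b 0.456
top 398 111 [149   0   0] [ 54.962 -20.269 452.617] r 154 b 0.482
top 399 111 [153  10   0] [ 55.87  -23.33  451.016] r 153 b 0.503
top 400 111 [149  66  40] [ 55.524 -25.366 452.696] r 155 b 0.515
top 395 112 [59 11 10] [ 53.442 -14.397 447.208] r 148 b 0.447
top 396 112 [70  7  5] [ 52.025 -15.587 451.732] r 153 b 0.452
top 397 112 [72  0  0] [ 52.038 -17.919 452.481] r 154 b 0.467
top 398 112 [84  9  9] [ 52.26  -20.419 452.674] r 154 b 0.483
top 399 112 [104  40  33] [ 54.647 -24.701 447.168] r 149 b 0.516
```

The pointer projects correctly, which confirms the stand pose. The tab is at about 0.465 rad. Next is lifting and turning the tool so tool x = stand y and tool y = stand x.

```bash
python3 -m creep '{"delta_pos":[[0,0,-0.012],[0,0,-0.012],[0,0,-0.012],[0,0,-0.012],[0,0,-0.012],[0,0,-0.012],[0,0,-0.012],[0,0,-0.012],[0,0,-0.012],[0,0,-0.012]],"twist":[[0,0,-6.3],[0,0,-6.3],[0,0,-6.3],[0,0,-6.3],[0,0,-6.3],[0,0,-6.3],[0,0,-6.3],[0,0,-6.3],[0,0,-6.3],[0,0,-6.3]]}' 1
cat > off.py <<'E'
from h import *
from scipy.spatial.transform import Rotation as Ro
s=get_obs();M=Ro.from_rotvec(s["orientation"]).as_matrix();sy=np.array([.1133,.9936,0])
print("t",s["t"],"off tool mm",M.T@(np.array([568.5,-107,180])-s["ee_pos"]),"M",M,"yaw err deg",np.degrees(np.arctan2(np.cross(M[:,0],sy)[2],M[:,0]@sy)))
E
python3 off.py
```

```text
t: 0.93
ee_pos: [217.6, -585.5, 342.8]
orientation: [-2.339, -2.095, -0.001]
ft_force: [-0.8, 0.0, -0.1]
width: 87.7
grasp_force: 0.0
t 0.9333 off tool mm [513.977 296.314 163.112] M [[ 0.11   0.994 -0.   ]
 [ 0.994 -0.11   0.001]
 [ 0.001 -0.    -1.   ]] yaw err deg -0.20287212676544722
```

```bash
python3 -m creep '{"delta_pos":[[0.016,0.009,0],[0.032,0.018,0],[0.032,0.018,0],[0.032,0.018,0],[0.032,0.018,0],[0.032,0.018,0],[0.032,0.018,0],[0.032,0.018,0],[0.032,0.018,0],[0.032,0.018,0],[0.032,0.019,0],[0.032,0.019,0],[0.032,0.019,0],[0.032,0.019,0],[0.032,0.019,0],[0.032,0.019,0],[0.018,0.011,0],[0,0,0]],"twist":[[0,0,0],[0,0,0],[0,0,0],[0,0,0],[0,0,0],[0,0,0],[0,0,0],[0,0,0],[0,0,0],[0,0,0],[0,0,0],[0,0,0],[0,0,0],[0,0,0],[0,0,0],[0,0,0],[0,0,0],[0,0,0]]}'
python3 off.py
```

```text
t: 2.43
ee_pos: [572.2, -105.1, 341.5]
orientation: [-2.343, -2.09, -0.001]
ft_force: [-0.3, -0.1, 0.6]
width: 87.9
grasp_force: 0.0
t 2.4333 off tool mm [ -2.508  -3.347 161.507] M [[ 0.114  0.994 -0.001]
 [ 0.994 -0.114  0.001]
 [ 0.001 -0.001 -1.   ]] yaw err deg 0.02712543975611528
```

```bash
python3 -m creep '{"delta_pos":[[-0.0025,-0.0033,0.018],[0,0,0.025],[0,0,0.025],[0,0,0.025],[0,0,0.025],[0,0,0.02],[0,0,0.012],[0,0,0.008],[0,0,0.003],[0,0,0]],"twist":[[0,0,0],[0,0,0],[0,0,0],[0,0,0],[0,0,0],[0,0,0],[0,0,0],[0,0,0],[0,0,0],[0,0,0]]}'
python3 off.py; python3 - <<'E'
from h import *
p,d=get_image("scene");cv2.imwrite("pics/s2.png",cv2.resize(p[110:230,140:290],(750,600))[:,:,::-1])
E
```

```text
t: 3.27
ee_pos: [567.2, -111.5, 181.6]
orientation: [-2.346, -2.089, 0.0]
ft_force: [-1.2, -0.6, -0.1]
width: 88.4
grasp_force: 0.0
t 3.2667 off tool mm [4.654 0.751 1.574] M [[ 0.116  0.993 -0.   ]
 [ 0.993 -0.116  0.   ]
 [ 0.    -0.    -1.   ]] yaw err deg 0.15180370289372327
```

View pics/s2.png

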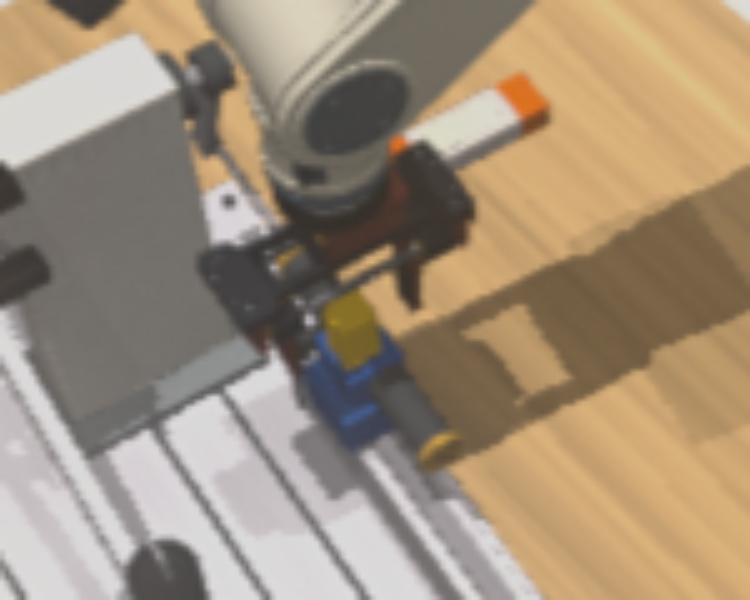

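The crop shows the fingertips straddling the yellow grip: tips at about (297,370) and (412,305), grip at (350,330). I'll nudge forward and close.

```bash
python3 -m creep '{"delta_pos":[[0.0035,0.001,0.001],[0,0,0]],"twist":[[0,0,0],[0,0,0]]}' && python3 -m creep '{"delta_pos":[[0,0,0],[0,0,0],[0,0,0],[0,0,0],[0,0,0],[0,0,0],[0,0,0],[0,0,0]],"twist":[[0,0,0],[0,0,0],[0,0,0],[0,0,0],[0,0,0],[0,0,0],[0,0,0],[0,0,0]]}' 0
cat > look.py <<'E'
from h import *
import json,os
th=-.1135;R=np.array([[np.cos(th),-np.sin(th),0],[np.sin(th),np.cos(th),0],[0,0,1]]);o=np.array([672.95,-291.06,0])
bs=np.linspace(-.05,.8,171);cur=np.array([proj("top",o+R@[78,-158*np.sin(b-.35),300+158*np.cos(b-.35)]) for b in bs])
s=get_obs();p,_=get_image("top")
bl=[x for x in blobs(p,(8,140,70),(22,255,255),(362,93,425,107),4)]
out=[]
for st,c in bl:
    k=np.argmin(np.hypot(*(cur-c).T));out.append((round(float(bs[k]),3),st[4],round(float(np.hypot(*(cur[k]-c))),1)))
g=[x for x in out if x[2]<2.5];b=max(g,key=lambda x:x[1])[0] if g else None
y=float((s["ee_pos"]-[568.5,-107,180])@[.1133,.9936,0])
L=json.load(open("log.json")) if os.path.exists("log.json") else []
L.append((s["t"]+.0,y,b));json.dump(L,open("log.json","w"))
print("t %.2f y %.1f b %s"%(s["t"],y,b),out,"width %.1f"%s["width"],"b/t slope",None if len(L)<2 or b is None or L[-2][2] is None else round((b-L[-2][2])/(L[-1][0]-L[-2][0]+1e-9),3))
E
python3 look.py
```

```text
t: 3.48
ee_pos: [569.6, -107.8, 181.7]
orientation: [2.345, 2.088, 0.002]
ft_force: [-0.2, -0.1, 0.6]
width: 87.5
grasp_force: 0.0
t: 4.15
ee_pos: [568.8, -108.1, 180.6]
orientation: [-2.346, -2.089, 0.0]
ft_force: [-0.2, 0.1, -0.5]
width: 38.2
grasp_force: 0.0
t 4.15 y -1.1 b 0.015 [(0.015, 11, 0.8)] width 38.2 b/t slope None
```

```bash
python3 -m creep '{"delta_pos":[[0,0,0],[0,0,0],[0,0,0],[0.001,0,0],[0.002,0,0],[0.002,0,0],[0.002,0,0],[0.002,0,0],[0.002,0,0],[0.002,0,0],[0.002,0,0],[0.002,0,0],[0.001,0,0],[0,0,0]],"twist":[[0,0,0],[0,0,0],[0,0,0],[0,0,0],[0,0,0],[0,0,0],[0,0,0],[0,0,0],[0,0,0],[0,0,0],[0,0,0],[0,0,0],[0,0,0],[0,0,0]]}'
python3 look.py
```

```text
t: 5.37
ee_pos: [570.3, -90.4, 180.6]
orientation: [-2.346, -2.089, 0.002]
ft_force: [-4.9, -1.7, 1.9]
width: 29.8
grasp_force: 30.0
t 5.37 y 16.7 b 0.015 [(0.015, 11, 0.8)] width 29.8 b/t slope 0.0
```

```bash
python3 -m creep '{"delta_pos":[[0.001,0,0],[0.001,0,0],[0.001,0,0],[0.001,0,0],[0.001,0,0],[0.001,0,0],[0.001,0,0],[0.001,0,0],[0.001,0,0],[0.001,0,0],[0.001,0,0],[0.001,0,0]],"twist":[[0,0,0],[0,0,0],[0,0,0],[0,0,0],[0,0,0],[0,0,0],[0,0,0],[0,0,0],[0,0,0],[0,0,0],[0,0,0],[0,0,0]]}' | grep force
python3 look.py
```

```text
ft_force: [-4.8, -3.4, 2.6]
grasp_force: 30.0
t 6.42 y 28.5 b 0.015 [(0.015, 11, 0.8)] width 29.9 b/t slope 0.0
```

```bash
python3 -m creep '{"delta_pos":[[0.001,0,0],[0.001,0,0],[0.001,0,0],[0.001,0,0],[0.001,0,0],[0.001,0,0],[0.001,0,0],[0.001,0,0],[0.001,0,0],[0.001,0,0],[0.001,0,0],[0.001,0,0]],"twist":[[0,0,0],[0,0,0],[0,0,0],[0,0,0],[0,0,0],[0,0,0],[0,0,0],[0,0,0],[0,0,0],[0,0,0],[0,0,0],[0,0,0]]}' | grep force
python3 look.py
```

```text
ft_force: [-4.8, -3.5, 2.6]
grasp_force: 30.0
t 7.47 y 40.4 b 0.015 [(0.015, 11, 0.8)] width 29.9 b/t slope 0.0
```

```bash
python3 -m creep '{"delta_pos":[[0.001,0,0],[0.001,0,0],[0.001,0,0],[0.001,0,0],[0.001,0,0],[0.001,0,0],[0.001,0,0],[0.001,0,0],[0.001,0,0],[0.001,0,0],[0.001,0,0],[0.001,0,0]],"twist":[[0,0,0],[0,0,0],[0,0,0],[0,0,0],[0,0,0],[0,0,0],[0,0,0],[0,0,0],[0,0,0],[0,0,0],[0,0,0],[0,0,0]]}' | grep force
python3 look.py
```

```text
ft_force: [-4.5, -4.2, 3.0]
grasp_force: 30.0
t 8.52 y 52.4 b 0.015 [(0.015, 11, 0.8)] width 29.9 b/t slope 0.0
```

```bash
python3 -m creep '{"delta_pos":[[0.001,0,0],[0.001,0,0],[0.001,0,0],[0.001,0,0],[0.001,0,0],[0.001,0,0],[0.001,0,0],[0.001,0,0],[0.001,0,0],[0.001,0,0],[0.001,0,0],[0.001,0,0]],"twist":[[0,0,0],[0,0,0],[0,0,0],[0,0,0],[0,0,0],[0,0,0],[0,0,0],[0,0,0],[0,0,0],[0,0,0],[0,0,0],[0,0,0]]}' | grep force
python3 look.py
```

```text
ft_force: [-4.2, -3.3, 2.6]
grasp_force: 30.0
t 9.57 y 64.3 b 0.015 [(0.015, 11, 0.8)] width 30.0 b/t slope 0.0
```

```bash
python3 -m creep '{"delta_pos":[[0.001,0,0],[0.001,0,0],[0.001,0,0],[0.001,0,0],[0.001,0,0],[0.001,0,0],[0.001,0,0],[0.001,0,0],[0.001,0,0],[0.001,0,0],[0.001,0,0],[0.001,0,0]],"twist":[[0,0,0],[0,0,0],[0,0,0],[0,0,0],[0,0,0],[0,0,0],[0,0,0],[0,0,0],[0,0,0],[0,0,0],[0,0,0],[0,0,0]]}' | grep force
python3 look.py
```

```text
ft_force: [-2.9, -4.7, 3.3]
grasp_force: 30.0
t 10.62 y 76.3 b 0.015 [(0.015, 11, 0.8)] width 29.8 b/t slope 0.0
```

```bash
python3 -m creep '{"delta_pos":[[0.001,0,0],[0.001,0,0],[0.001,0,0],[0.001,0,0],[0.001,0,0],[0.001,0,0],[0.001,0,0],[0.001,0,0],[0.001,0,0],[0.001,0,0],[0.001,0,0],[0.001,0,0]],"twist":[[0,0,0],[0,0,0],[0,0,0],[0,0,0],[0,0,0],[0,0,0],[0,0,0],[0,0,0],[0,0,0],[0,0,0],[0,0,0],[0,0,0]]}' | grep force
python3 look.py
```

```text
ft_force: [-3.4, -5.8, 2.2]
grasp_force: 30.0
t 11.67 y 88.3 b 0.015 [(0.015, 11, 0.8)] width 29.9 b/t slope 0.0
```

```bash
python3 -m creep '{"delta_pos":[[0.001,0,0],[0.001,0,0],[0.001,0,0],[0.001,0,0],[0.001,0,0],[0.001,0,0],[0.001,0,0],[0.001,0,0],[0.001,0,0],[0.001,0,0],[0.001,0,0],[0.001,0,0]],"twist":[[0,0,0],[0,0,0],[0,0,0],[0,0,0],[0,0,0],[0,0,0],[0,0,0],[0,0,0],[0,0,0],[0,0,0],[0,0,0],[0,0,0]]}' | grep force
python3 look.py
```

```text
ft_force: [-3.1, -4.5, 1.4]
grasp_force: 30.0
t 12.72 y 100.3 b 0.01 [(0.01, 10, 0.6)] width 29.9 b/t slope -0.005
```

```bash
python3 -m creep '{"delta_pos":[[0.001,0,0],[0.001,0,0],[0.001,0,0],[0.001,0,0],[0.0008,0,0],[0.0008,0,0],[0.0008,0,0],[0.0008,0,0]],"twist":[[0,0,0],[0,0,0],[0,0,0],[0,0,0],[0,0,0],[0,0,0],[0,0,0],[0,0,0]]}' | grep force
python3 look.py
```

```text
ft_force: [-3.2, -4.5, 2.4]
grasp_force: 30.0
t 13.43 y 107.5 b 0.045 [(0.045, 12, 1.0)] width 29.8 b/t slope 0.049
```

```bash
python3 -m creep '{"delta_pos":[[0.0006,0,0],[0.0006,0,0],[0.0006,0,0],[0.0006,0,0],[0.0006,0,0],[0.0006,0,0]],"twist":[[0,0,0],[0,0,0],[0,0,0],[0,0,0],[0,0,0],[0,0,0]]}' | grep force
python3 look.py
```

```text
ft_force: [-3.4, -5.7, 2.1]
grasp_force: 30.0
t 13.98 y 111.1 b 0.105 [(0.105, 10, 0.6)] width 30.0 b/t slope 0.109
```

```bash
cat > fit.py <<'E'
from h import *
import json,sys
from scipy.optimize import least_squares
L=json.load(open("log.json"));T=np.array([l[0] for l in L]);Y=np.array([l[1] for l in L]);B=np.array([np.nan if l[2] is None else l[2] for l in L]);OFF=.013;dt=.02
tail=eval(sys.argv[1]) if len(sys.argv)>1 else []   # [(rows, mm per row),...] plan
tp,yp=[T[-1]],[Y[-1]]
for n,d in tail: tp.append(tp[-1]+n/12);yp.append(yp[-1]+n*d)
tp.append(tp[-1]+6);yp.append(yp[-1])
TT=np.arange(T[0],tp[-1],dt);YY=np.interp(TT,np.r_[T,tp[1:]],np.r_[Y,yp[1:]])
def sim(x):
    s0,g,K,c=x;J=.13;b=v=0;o=np.empty((len(TT),2))
    for i,y in enumerate(YY):
        v+=dt*(g*(y-s0)-K*b-c*v)/J;b+=dt*v
        if b<0:b=0;v=max(v,0)
        o[i]=b,v
    return o
pr=np.array([98,.0027,.2,.01]);sg=np.array([10,.0003,.03,.004])
ok=~np.isnan(B)
def res(x): return np.r_[(np.interp(T[ok],TT,sim(x)[:,0])+OFF-B[ok])/.012,(x-pr)/sg]
r=least_squares(res,pr,x_scale=sg);x=r.x;o=sim(x)
print("fit",x,"rms",np.sqrt(np.mean((res(x)[:ok.sum()]*.012)[-10:]**2)),"y for tab %.1f"%(x[0]+.462*x[2]/x[1]),"T %.2f"%(2*np.pi*np.sqrt(.13/x[2])))
for t in np.arange(T[-1],tp[-1],.5):
    print("%.1f y%.1f b%.3f v%.3f"%(t,np.interp(t,TT,YY),np.interp(t,TT,o[:,0]),np.interp(t,TT,o[:,1])),end=" | ")
E
python3 fit.py '[(40,.5)]'
```

```text
fit [98.033  0.003  0.201  0.01 ] rms 0.0025530625019580117 y for tab 132.6 T 5.06
14.0 y111.0 b0.094 v0.156 | 14.5 y114.1 b0.184 v0.195 | 15.0 y117.1 b0.282 v0.190 | 15.5 y120.1 b0.367 v0.145 | 16.0 y123.1 b0.422 v0.078 | 16.5 y126.1 b0.444 v0.014 | 17.0 y129.1 b0.440 v-0.023 | 17.5 y131.1 b0.427 v-0.023 | 18.0 y131.1 b0.419 v-0.008 | 18.5 y131.1 b0.420 v0.009 | 19.0 y131.1 b0.428 v0.022 | 19.5 y131.1 b0.441 v0.027 | 20.0 y131.1 b0.453 v0.021 | 20.5 y131.1 b0.461 v0.008 | 21.0 y131.1 b0.461 v-0.007 | 21.5 y131.1 b0.453 v-0.020 | 22.0 y131.1 b0.442 v-0.024 | 22.5 y131.1 b0.431 v-0.020 | 23.0 y131.1 b0.424 v-0.008 |
```

The model fits well and predicts a soft landing near the tab. I'll go on with this ramp.

```bash
python3 -m creep '{"delta_pos":[[0.0005,0,0],[0.0005,0,0],[0.0005,0,0],[0.0005,0,0],[0.0005,0,0],[0.0005,0,0],[0.0005,0,0],[0.0005,0,0],[0.0005,0,0],[0.0005,0,0]],"twist":[[0,0,0],[0,0,0],[0,0,0],[0,0,0],[0,0,0],[0,0,0],[0,0,0],[0,0,0],[0,0,0],[0,0,0]]}' | grep force
python3 look.py; python3 fit.py '[(32,.5)]'
```

```text
ft_force: [-2.8, -4.3, 2.3]
grasp_force: 30.0
t 14.87 y 116.1 b 0.275 [(0.275, 14, 0.5)] width 29.5 b/t slope 0.192
fit [98.029  0.003  0.199  0.01 ] rms 0.0025161483886414425 y for tab 132.1 T 5.08
14.9 y116.1 b0.261 v0.196 | 15.4 y119.1 b0.351 v0.158 | 15.9 y122.1 b0.414 v0.094 | 16.4 y125.1 b0.443 v0.027 | 16.9 y128.1 b0.444 v-0.017 | 17.4 y131.1 b0.432 v-0.024 | 17.9 y132.1 b0.426 v0.001 | 18.4 y132.1 b0.433 v0.025 | 18.9 y132.1 b0.450 v0.040 | 19.4 y132.1 b0.471 v0.040 | 19.9 y132.1 b0.487 v0.025 | 20.4 y132.1 b0.494 v0.001 | 20.9 y132.1 b0.488 v-0.022 | 21.4 y132.1 b0.473 v-0.036 | 21.9 y132.1 b0.455 v-0.036 | 22.4 y132.1 b0.439 v-0.024 | 22.9 y132.1 b0.433 v-0.003 | 23.4 y132.1 b0.437 v0.018 |
```

```bash
python3 -m creep '{"delta_pos":[[0.0005,0,0],[0.0005,0,0],[0.0005,0,0],[0.0005,0,0],[0.0005,0,0],[0.0005,0,0],[0.0005,0,0],[0.0005,0,0],[0.0005,0,0],[0.0005,0,0],[0.0005,0,0],[0.0005,0,0],[0.0005,0,0],[0.0005,0,0],[0.0005,0,0],[0.0005,0,0]],"twist":[[0,0,0],[0,0,0],[0,0,0],[0,0,0],[0,0,0],[0,0,0],[0,0,0],[0,0,0],[0,0,0],[0,0,0],[0,0,0],[0,0,0],[0,0,0],[0,0,0],[0,0,0],[0,0,0]]}' | grep force
python3 look.py; python3 fit.py '[(16,.5)]';echo; python3 fit.py '[(6,.5),(6,.7),(6,0.6)]'
```

```text
ft_force: [-3.4, -4.7, 1.9]
grasp_force: 30.0
t 16.25 y 124.2 b 0.425 [(0.425, 16, 0.9)] width 29.9 b/t slope 0.108
fit [97.812  0.003  0.209  0.01 ] rms 0.002746012237387495 y for tab 133.9 T 4.96
16.2 y124.2 b0.413 v0.023 | 16.8 y127.2 b0.411 v-0.022 | 17.2 y130.2 b0.397 v-0.028 | 17.8 y132.2 b0.390 v0.005 | 18.2 y132.2 b0.403 v0.041 | 18.8 y132.2 b0.429 v0.060 | 19.2 y132.2 b0.459 v0.055 | 19.8 y132.2 b0.480 v0.030 | 20.2 y132.2 b0.486 v-0.006 | 20.8 y132.2 b0.474 v-0.038 | 21.2 y132.2 b0.450 v-0.055 | 21.8 y132.2 b0.423 v-0.050 | 22.2 y132.2 b0.404 v-0.026 | 22.8 y132.2 b0.399 v0.007 | 23.2 y132.2 b0.411 v0.036 | 
fit [97.812  0.003  0.209  0.01 ] rms 0.002746012237387495 y for tab 133.9 T 4.96
16.2 y124.2 b0.413 v0.023 | 16.8 y127.2 b0.411 v-0.022 | 17.2 y131.4 b0.398 v-0.022 | 17.8 y135.0 b0.398 v0.025 | 18.2 y135.0 b0.425 v0.078 | 18.8 y135.0 b0.471 v0.098 | 19.2 y135.0 b0.517 v0.081 | 19.8 y135.0 b0.546 v0.033 | 20.2 y135.0 b0.547 v-0.025 | 20.8 y135.0 b0.522 v-0.072 | 21.2 y135.0 b0.480 v-0.090 | 21.8 y135.0 b0.438 v-0.072 | 22.2 y135.0 b0.413 v-0.028 | 22.8 y135.0 b0.413 v0.025 | 23.2 y135.0 b0.437 v0.067 |
```

```bash
python3 -m creep '{"delta_pos":[[0.0012,0,0],[0.0015,0,0],[0.0015,0,0],[0.0015,0,0],[0.0012,0,0],[0.0005,0,0],[0,0,0],[0,0,0],[0,0,0],[0,0,0]],"twist":[[0,0,0],[0,0,0],[0,0,0],[0,0,0],[0,0,0],[0,0,0],[0,0,0],[0,0,0],[0,0,0],[0,0,0]]}' | grep force
python3 look.py; python3 fit.py '[(1,0)]';echo; python3 fit.py '[(12,0),(6,.3)]'
```

```text
ft_force: [-3.2, -3.9, 2.3]
grasp_force: 30.0
t 17.13 y 131.8 b 0.415 [(0.415, 12, 0.6)] width 29.6 b/t slope -0.011
fit [97.79   0.003  0.21   0.01 ] rms 0.002720461399833035 y for tab 134.0 T 4.94
17.1 y131.8 b0.403 v-0.012 | 17.6 y131.8 b0.404 v0.014 | 18.1 y131.8 b0.417 v0.033 | 18.6 y131.8 b0.436 v0.039 | 19.1 y131.8 b0.453 v0.030 | 19.6 y131.8 b0.463 v0.009 | 20.1 y131.8 b0.462 v-0.014 | 20.6 y131.8 b0.450 v-0.031 | 21.1 y131.8 b0.433 v-0.035 | 21.6 y131.8 b0.417 v-0.026 | 22.1 y131.8 b0.408 v-0.007 | 22.6 y131.8 b0.410 v0.014 | 23.1 y131.8 b0.421 v0.029 | 
fit [97.79   0.003  0.21   0.01 ] rms 0.002720461399833035 y for tab 134.0 T 4.94
17.1 y131.8 b0.403 v-0.012 | 17.6 y131.8 b0.404 v0.014 | 18.1 y131.8 b0.417 v0.033 | 18.6 y133.6 b0.437 v0.048 | 19.1 y133.6 b0.463 v0.053 | 19.6 y133.6 b0.486 v0.037 | 20.1 y133.6 b0.497 v0.007 | 20.6 y133.6 b0.493 v-0.024 | 21.1 y133.6 b0.475 v-0.045 | 21.6 y133.6 b0.451 v-0.048 | 22.1 y133.6 b0.430 v-0.032 | 22.6 y133.6 b0.421 v-0.005 | 23.1 y133.6 b0.426 v0.023 | 23.6 y133.6 b0.443 v0.041 | 24.1 y133.6 b0.465 v0.043 |
```

```bash
Z='[0,0,0]'; python3 -m creep '{"delta_pos":[[0,0,0],[0,0,0],[0,0,0],[0,0,0],[0,0,0],[0,0,0],[0,0,0],[0,0,0],[0,0,0],[0,0,0],[0,0,0],[0,0,0],[0,0,0],[0,0,0],[0,0,0],[0,0,0],[0,0,0],[0,0,0]],"twist":[[0,0,0],[0,0,0],[0,0,0],[0,0,0],[0,0,0],[0,0,0],[0,0,0],[0,0,0],[0,0,0],[0,0,0],[0,0,0],[0,0,0],[0,0,0],[0,0,0],[0,0,0],[0,0,0],[0,0,0],[0,0,0]]}' | grep force
python3 look.py; python3 fit.py '[(8,0),(5,.4)]'
python3 - <<'E'
from h import *
p,d=get_image("top");a=p[90:125,350:420];q,_=get_image("scene");b=q[90:150,90:150]
cv2.imwrite("pics/t3.png",np.hstack([cv2.resize(a,(500,250),interpolation=0),cv2.resize(b,(250,250),interpolation=0)])[:,:,::-1])
E
```

```text
ft_force: [-3.9, -3.9, 1.7]
grasp_force: 30.0
t 18.68 y 131.8 b 0.465 [(0.465, 13, 0.4)] width 29.8 b/t slope 0.032
fit [98.019  0.003  0.216  0.011] rms 0.0030113885541497337 y for tab 133.5 T 4.88
18.7 y131.8 b0.448 v0.043 | 19.2 y131.8 b0.466 v0.028 | 19.7 y133.4 b0.474 v0.008 | 20.2 y133.8 b0.476 v0.000 | 20.7 y133.8 b0.474 v-0.007 | 21.2 y133.8 b0.469 v-0.011 | 21.7 y133.8 b0.464 v-0.011 | 22.2 y133.8 b0.459 v-0.006 | 22.7 y133.8 b0.458 v0.001 | 23.2 y133.8 b0.460 v0.007 | 23.7 y133.8 b0.464 v0.010 | 24.2 y133.8 b0.469 v0.010 | 24.7 y133.8 b0.473 v0.005 | 25.2 y133.8 b0.474 v-0.001 | 25.7 y133.8 b0.472 v-0.007 |
```

View pics/t3.png

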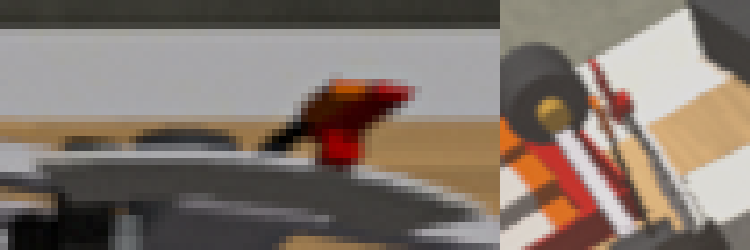

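The crop shows the orange tip at top (400,102), overlapping the red tab. I'll add the final 1.6 mm at the crest, then hold.

```bash
python3 -m creep '{"delta_pos":[[0,0,0],[0,0,0],[0,0,0],[0,0,0],[0,0,0],[0,0,0],[0,0,0],[0.0004,0,0],[0.0004,0,0],[0.0004,0,0],[0.0004,0,0],[0,0,0],[0,0,0],[0,0,0],[0,0,0],[0,0,0],[0,0,0],[0,0,0],[0,0,0],[0,0,0]],"twist":[[0,0,0],[0,0,0],[0,0,0],[0,0,0],[0,0,0],[0,0,0],[0,0,0],[0,0,0],[0,0,0],[0,0,0],[0,0,0],[0,0,0],[0,0,0],[0,0,0],[0,0,0],[0,0,0],[0,0,0],[0,0,0],[0,0,0],[0,0,0]]}' | grep force
python3 look.py; python3 fit.py '[(1,0)]'
```

```text
ft_force: [-3.0, -4.7, 2.0]
grasp_force: 30.0
t 20.50 y 133.5 b 0.465 [(0.465, 13, 0.4)] width 29.9 b/t slope 0.0
fit [98.011  0.003  0.214  0.012] rms 0.006134320305777269 y for tab 133.9 T 4.89
20.5 y133.5 b0.466 v-0.013 | 21.0 y133.5 b0.459 v-0.017 | 21.5 y133.5 b0.451 v-0.014 | 22.0 y133.5 b0.446 v-0.006 | 22.5 y133.5 b0.446 v0.004 | 23.0 y133.5 b0.450 v0.012 | 23.5 y133.5 b0.457 v0.015 | 24.0 y133.5 b0.464 v0.012 | 24.5 y133.5 b0.468 v0.004 | 25.0 y133.5 b0.468 v-0.005 | 25.5 y133.5 b0.463 v-0.011 | 26.0 y133.5 b0.457 v-0.013 | 26.5 y133.5 b0.451 v-0.010 |
```

```bash
python3 -m creep '{"delta_pos":[[0,0,0],[0,0,0],[0,0,0],[0,0,0],[0,0,0],[0,0,0],[0,0,0],[0,0,0],[0,0,0],[0,0,0],[0,0,0],[0,0,0]],"twist":[[0,0,0],[0,0,0],[0,0,0],[0,0,0],[0,0,0],[0,0,0],[0,0,0],[0,0,0],[0,0,0],[0,0,0],[0,0,0],[0,0,0]]}' | grep force
python3 look.py; python3 fit.py '[(1,0)]'
```

```text
ft_force: [-2.3, -5.0, 1.4]
grasp_force: 30.0
t 21.55 y 133.5 b 0.465 [(0.465, 13, 0.4)] width 30.1 b/t slope 0.0
fit [98.004  0.003  0.214  0.012] rms 0.0061397825255518354 y for tab 133.9 T 4.90
21.6 y133.5 b0.451 v-0.013 | 22.1 y133.5 b0.446 v-0.005 | 22.6 y133.5 b0.446 v0.005 | 23.1 y133.5 b0.451 v0.012 | 23.6 y133.5 b0.458 v0.014 | 24.1 y133.5 b0.464 v0.011 | 24.6 y133.5 b0.468 v0.003 | 25.1 y133.5 b0.467 v-0.005 | 25.6 y133.5 b0.463 v-0.011 | 26.1 y133.5 b0.457 v-0.013 | 26.6 y133.5 b0.451 v-0.009 | 27.1 y133.5 b0.448 v-0.002 | 27.6 y133.5 b0.449 v0.005 |
```

```bash
python3 -m creep '{"delta_pos":[[0,0,0],[0,0,0],[0,0,0],[0,0,0],[0,0,0],[0,0,0],[0,0,0],[0,0,0],[0,0,0],[0,0,0],[0,0,0],[0,0,0],[0,0,0],[0,0,0],[0,0,0],[0,0,0],[0,0,0],[0,0,0]],"twist":[[0,0,0],[0,0,0],[0,0,0],[0,0,0],[0,0,0],[0,0,0],[0,0,0],[0,0,0],[0,0,0],[0,0,0],[0,0,0],[0,0,0],[0,0,0],[0,0,0],[0,0,0],[0,0,0],[0,0,0],[0,0,0]]}' | grep force
python3 look.py; python3 fit.py '[(1,0)]'; python3 - <<'E'
from h import *
p,_=get_image("scene");print([ (s,c) for s,c in blobs(p,(8,120,70),(20,255,255),(108,105,126,135),2)])
t,_=get_image("top");h=cv2.cvtColor(t,cv2.COLOR_RGB2HSV);print(t[99:105,394:408].tolist())
E
```

```text
ft_force: [-2.5, -3.8, 1.9]
grasp_force: 30.0
t 23.10 y 133.5 b 0.465 [(0.465, 12, 0.5)] width 29.7 b/t slope 0.0
fit [98.01   0.003  0.214  0.012] rms 0.006093314298973379 y for tab 133.9 T 4.90
23.1 y133.5 b0.452 v0.013 | 23.6 y133.5 b0.459 v0.014 | 24.1 y133.5 b0.465 v0.010 | 24.6 y133.5 b0.468 v0.002 | 25.1 y133.5 b0.467 v-0.006 | 25.6 y133.5 b0.462 v-0.012 | 26.1 y133.5 b0.456 v-0.013 | 26.6 y133.5 b0.451 v-0.009 | 27.1 y133.5 b0.448 v-0.001 | 27.6 y133.5 b0.450 v0.006 | 28.1 y133.5 b0.454 v0.011 | 28.6 y133.5 b0.460 v0.011 | 29.1 y133.5 b0.464 v0.007 | [([110, 113, 5, 6, 12], array([112.167, 114.75 ])), ([115, 127, 3, 3, 3], array([116., 128.]))]
[[[166, 166, 168], [168, 167, 170], [168, 168, 172], [167, 168, 170], [166, 168, 167], [166, 168, 166], [167, 168, 166], [167, 169, 167], [167, 169, 168], [167, 168, 168], [167, 168, 170], [167, 167, 170], [166, 167, 169], [167, 166, 167]], [[168, 168, 167], [168, 169, 170], [166, 168, 172], [167, 169, 175], [168, 170, 174], [168, 170, 172], [168, 170, 172], [168, 172, 173], [167, 171, 171], [168, 170, 170], [167, 170, 172], [167, 169,
[... 159 characters left out ...]
45, 111, 97], [137, 100, 101], [157, 93, 92], [158, 115, 115], [159, 139, 139], [159, 153, 154], [166, 167, 170]], [[155, 150, 149], [112, 97, 92], [95, 49, 29], [143, 59, 0], [177, 78, 0], [178, 81, 0], [158, 70, 9], [109, 50, 28], [115, 31, 30], [156, 22, 20], [155, 40, 38], [152, 56, 54], [149, 62, 62], [150, 105, 106]], [[114, 99, 91], [72, 43, 31], [65, 24, 0], [81, 33, 0], [95, 39, 0], [98, 38, 0], [87, 27, 0], [61, 7, 0], [62, 0, 0], [82, 0, 0], [83, 0, 0], [93, 0, 0], [117, 31, 31], [144, 110, 112]], [[73, 41, 28], [60, 22, 0], [57, 22, 0], [56, 18, 0], [56, 8, 0], [58, 3, 0], [53, 2, 1], [47, 0, 0], [43, 0, 0], [43, 0, 0], [45, 5, 6], [72, 46, 46], [127, 115, 118], [164, 162, 167]]]
```

Both views agree and the boom is still. I'll hold for a few more seconds.

```bash
python3 -m creep '{"delta_pos":[[0,0,0],[0,0,0],[0,0,0],[0,0,0],[0,0,0],[0,0,0],[0,0,0],[0,0,0],[0,0,0],[0,0,0],[0,0,0],[0,0,0],[0,0,0],[0,0,0],[0,0,0],[0,0,0],[0,0,0],[0,0,0],[0,0,0],[0,0,0]],"twist":[[0,0,0],[0,0,0],[0,0,0],[0,0,0],[0,0,0],[0,0,0],[0,0,0],[0,0,0],[0,0,0],[0,0,0],[0,0,0],[0,0,0],[0,0,0],[0,0,0],[0,0,0],[0,0,0],[0,0,0],[0,0,0],[0,0,0],[0,0,0]]}' | grep force
python3 look.py;python3 -m creep '{"delta_pos":[[0,0,0],[0,0,0],[0,0,0],[0,0,0],[0,0,0],[0,0,0],[0,0,0],[0,0,0],[0,0,0],[0,0,0],[0,0,0],[0,0,0],[0,0,0],[0,0,0],[0,0,0],[0,0,0],[0,0,0],[0,0,0],[0,0,0],[0,0,0]],"twist":[[0,0,0],[0,0,0],[0,0,0],[0,0,0],[0,0,0],[0,0,0],[0,0,0],[0,0,0],[0,0,0],[0,0,0],[0,0,0],[0,0,0],[0,0,0],[0,0,0],[0,0,0],[0,0,0],[0,0,0],[0,0,0],[0,0,0],[0,0,0]]}' | grep force
python3 look.py;python3 -m creep '{"delta_pos":[[0,0,0],[0,0,0],[0,0,0],[0,0,0],[0,0,0],[0,0,0],[0,0,0],[0,0,0],[0,0,0],[0,0,0],[0,0,0],[0,0,0],[0,0,0],[0,0,0],[0,0,0],[0,0,0],[0,0,0],[0,0,0],[0,0,0],[0,0,0]],"twist":[[0,0,0],[0,0,0],[0,0,0],[0,0,0],[0,0,0],[0,0,0],[0,0,0],[0,0,0],[0,0,0],[0,0,0],[0,0,0],[0,0,0],[0,0,0],[0,0,0],[0,0,0],[0,0,0],[0,0,0],[0,0,0],[0,0,0],[0,0,0]]}' | grep force
python3 look.py; python3 fit.py '[(1,0)]'
```

```text
ft_force: [-3.1, -4.2, 1.7]
grasp_force: 30.0
t 24.92 y 133.5 b 0.465 [(0.465, 12, 0.5)] width 29.8 b/t slope 0.0
ft_force: [-2.6, -4.4, 0.7]
grasp_force: 30.0
t 26.63 y 133.5 b 0.465 [(0.465, 13, 0.4)] width 29.9 b/t slope 0.0
ft_force: [-3.2, -3.7, 1.2]
grasp_force: 30.0
t 28.35 y 133.5 b 0.46 [(0.46, 13, 0.7)] width 30.1 b/t slope -0.003
fit [97.846  0.003  0.208  0.012] rms 0.007336331943317577 y for tab 134.1 T 4.96
28.4 y133.5 b0.451 v0.007 | 28.9 y133.5 b0.455 v0.008 | 29.4 y133.5 b0.459 v0.005 | 29.9 y133.5 b0.460 v0.001 | 30.4 y133.5 b0.460 v-0.003 | 30.9 y133.5 b0.457 v-0.006 | 31.4 y133.5 b0.453 v-0.007 | 31.9 y133.5 b0.451 v-0.005 | 32.4 y133.5 b0.449 v-0.001 | 32.9 y133.5 b0.450 v0.003 | 33.4 y133.5 b0.452 v0.006 | 33.9 y133.5 b0.455 v0.006 | 34.4 y133.5 b0.458 v0.004 |
```

```bash
python3 -m creep '{"delta_pos":[[0,0,0],[0,0,0],[0,0,0],[0,0,0],[0,0,0],[0,0,0],[0,0,0],[0,0,0],[0,0,0],[0,0,0],[0,0,0],[0,0,0]],"twist":[[0,0,0],[0,0,0],[0,0,0],[0,0,0],[0,0,0],[0,0,0],[0,0,0],[0,0,0],[0,0,0],[0,0,0],[0,0,0],[0,0,0]]}' 1 | grep -E "force|width"
python3 look.py;python3 -m creep '{"delta_pos":[[0,0,-0.005],[0,0,-0.01],[0,0,-0.02],[0,0,-0.02],[0,0,-0.02],[0,0,-0.02],[0,0,-0.02],[0,0,-0.02],[0,0,-0.01],[0,0,-0.005],[0,0,0],[0,0,0],[0,0,0],[0,0,0],[0,0,0],[0,0,0]],"twist":[[0,0,0],[0,0,0],[0,0,0],[0,0,0],[0,0,0],[0,0,0],[0,0,0],[0,0,0],[0,0,0],[0,0,0],[0,0,0],[0,0,0],[0,0,0],[0,0,0],[0,0,0],[0,0,0]]}' | grep -E "pos|force"
python3 look.py;python3 -m creep '{"delta_pos":[[0,0,0],[0,0,0],[0,0,0],[0,0,0],[0,0,0],[0,0,0],[0,0,0],[0,0,0],[0,0,0],[0,0,0],[0,0,0],[0,0,0],[0,0,0],[0,0,0],[0,0,0],[0,0,0]],"twist":[[0,0,0],[0,0,0],[0,0,0],[0,0,0],[0,0,0],[0,0,0],[0,0,0],[0,0,0],[0,0,0],[0,0,0],[0,0,0],[0,0,0],[0,0,0],[0,0,0],[0,0,0],[0,0,0]]}' | grep -E "force"
python3 look.py
```

```text
ft_force: [-0.1, 0.0, -0.5]
width: 87.7
grasp_force: 0.0
t 29.40 y 133.7 b 0.46 [(0.46, 13, 0.7)] width 87.7 b/t slope 0.0
ee_pos: [584.1, 25.8, 330.0]
ft_force: [0.0, -1.2, -0.1]
grasp_force: 0.0
t 30.78 y 133.8 b 0.465 [(0.465, 13, 0.4)] width 87.5 b/t slope 0.004
ft_force: [-0.4, 0.0, 0.5]
grasp_force: 0.0
t 32.17 y 133.8 b 0.465 [(0.465, 13, 0.4)] width 87.8 b/t slope 0.0
```

```bash
python3 -c "from workcell import *;print(close_job())"
```

```text
the job is handed in; nothing more can be done
None
```

I handed the job in at 32 s: the boom floats still with its pointer at the red tab (about 0.46 rad measured, tab at about 0.465). It stayed there from about 18 s on, the slide is released at about 0.134 m, and the arm is lifted clear; the hand-in returned no verdict.

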